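Update the stock tags on the vial board

ROBOT

A 6-joint arm with a two-finger parallel gripper is mounted at the origin on a cart in front of the work surface, level with it; the furniture and walls round the work are solid. World frame = base frame: x ahead of the robot, y to its left, z up, the work surface at z = 0. Lengths are in mm, angles in rad, forces in N, time in s.
With the tool pointing down it reaches from about 225 to 875 mm from the base axis. Payload 3.4 kg.
Tool frame: the origin (TCP) lies at the very end of the fingers, on their centre line; the grasp point (between the pads) lies 19 mm behind it (tcp_to_grasp is the distance from the TCP to the grasp point, in mm); z points along the fingers, y is the line along which they close (so a half turn about z gives the same grasp; the last joint's range is limited). The gripper opens to 85 mm and grips with 20 to 120 N. Pads are 22 mm wide; open, the fingers measure 114 mm over their backs; the gripper's body (76 mm by 85 mm) begins 54 mm behind the grasp point. The pads swing forward as they close: fully open they stand 13 mm farther back than shut.
Start: joints at [-1.263, 0.276, 1.505, -0, 1.361, -0.121], TCP at [239.077, -522.977, 231.328] pointing down, gripper open.
Joint ranges: [-2.89, 2.89], [-0.75, 2.08], [0.22, 2.7], [-1.18, 4.32], [0.11, 2.71], [-2.7, 2.7]. Speed limits (rad/s): [2.57, 2.57, 3.14, 3.14, 3.14, 3.14].

INTERFACE

Orientations are given as a rotation vector (axis times angle).
In Python, from rig import sense, get_image, camera_params, sign_off, masks_of, tcp_to_grasp gives the robot as it stands.
- The arm moves only by the tool jog_arm, never from a script. Its argument "commands" is one flat list of numbers, 5 for each row, row after row: the shift along the tool's x, y, z in m, then the turn about the tool's z in rad, then the closure in counts, from 0 (fully open) to 255 (shut). A call has 1 to 5 rows; each row shifts and turns the commanded pose from where the row before left it, along the tool's axes as they then stand; what a row does not reach is not made up. A row lasts 1/12 s, in which the tool goes at most 41.7 mm and 7.16 degrees, less where a joint would pass 70% of its speed; a pose out of reach is approached as far as the arm can. A call is refused whole if a number of a shift passes 0.0417 or a number of a turn 0.125, either way. A call with a gripper value outside its range is refused whole. The fingers move at their own pace and stop on an object; "newtons" is the grip in N (left out, the last holds). Time passes only in rows, so rows that do not move let the fingers close. It gives the time, the measured TCP pose, the force, the opening and the grip force at its end, in the units of the state.
- sense(): the state, without advancing time (a new reading comes with each control period).
- get_image(name): name is "scene" or "top"; returns (picture, depth): 400x640x3 uint8, red, green, blue; 400x640 float32, mm along the optical axis (not along the pixel's ray), 0 where there is no reading.
- camera_params(name): a dict with "intrinsics" (3x3 intrinsics, pixels), "R" (3x3) and "t" (3): a world point X has camera coordinates R X + t. Camera axes: x right, y down, z forward; pixel columns grow to the right and rows downward; lengths in mm; the calibration is good to about 2 mm. A picture is of the moment at which its call begins. camera_params takes no time and is no camera call.
- sign_off(): hands the job in; it is judged then, once.
Trained networks look in the newest picture that a camera, given by its name, has taken for a name from the list of things; names that differ only in an ending like _2 or _b are one class to them, and where a whole thing is asked for, a point or a joint stands for the part that bears it (a point fixed in the world has none). Each returns a list of dicts, best first, with "conf" (0 to 1); they miss things now and then, are a little off and sometimes report something else, mostly with a low value. They report only what shows in the picture. A call takes as long as a camera call.
- masks_of(camera, query): "mask" (400x640 bool, what is visible of it) and "pixel" ([column, row] in pixels, amid what is visible of it).
The state is a dict: "clock": time; "joint_pos": joint angles; "joint_velocities": joint speeds; "effort": joint torques, N m; "tcp_pos": TCP position; "ee_rot": TCP orientation; "contact_force": force on the tool from outside, world axes, zero at the start; "ft_torque": the same for the moment, N m; "opening": opening from 0.0 (shut) to 1.0 (fully open); "grip_force": force on a finger pad.
Only numpy, scipy, OpenCV 4.12 (cv2) and the standard library are available. Lean on these libraries where they do the work, as an engineer would, in place of code of your own. Each camera call takes 0.05 s, during which the arm holds its last target. There are 200 camera calls.

TASK

Each bin on the stock board has a hinged tag beside it, green on one face and red on the other. With the fingertips, gently push tags over until exactly the full bins (three vials) show green and any bin that is short of vials shows red; do not flip a tag that already reads right. Grasp nothing, and leave the vials and the other things on the worktop where they are.

Things in the scene. Friction and masses are not known exactly. Their poses are not given: they have to be found in the camera images.
- board: grey board, fixed, 240 (its x) x 250 (its y) x 12 mm high, on the worktop; origin at the centre of its underside. Three rows, 72 mm apart along its x: in each a hinged tag at the +y (left) side and, 138 mm to the -y (right) side of its hinge, the blue bin that the tag belongs to.
- stand_a: aluminium hinge bracket of tag_a, fixed on the board in any of the three rows, same yaw as the board, 56 (x) x 20 (y) x 14 mm high; origin at the centre of its underside, 12 mm above the worktop. The hinge pin runs along its x, 10 mm above the origin. A tag leaning right leaves 54 mm between its free edge and the bin; left of the tags nothing stands on the board.
- tag_a (a joint): tag on stand_a: smooth white plate 42 mm wide (along the hinge), 4 thick, 51 long, 30 g; +y face green, -y face red. 0 upright; +0.85 leans right (-y, to the bin) on its stop, green up; -0.85 leans left, red up. Swings freely: push it sideways at its free edge; 0.2 rad past upright it falls by itself to the other stop. Leaning, the edge is 36 mm beside the hinge, 54 mm above the worktop.
- edge_a (a point): middle of the rounded free edge (6 mm thick) of tag_a, 48 mm from its hinge pin
- stand_b: aluminium hinge bracket of tag_b, fixed on the board in any of the three rows, same yaw as the board, 56 (x) x 20 (y) x 14 mm high; origin at the centre of its underside, 12 mm above the worktop. The hinge pin runs along its x, 10 mm above the origin. A tag leaning right leaves 54 mm between its free edge and the bin; left of the tags nothing stands on the board.
- tag_b (a joint): tag on stand_b: smooth white plate 42 mm wide (along the hinge), 4 thick, 51 long, 30 g; +y face green, -y face red. 0 upright; +0.85 leans right (-y, to the bin) on its stop, green up; -0.85 leans left, red up. Swings freely: push it sideways at its free edge; 0.2 rad past upright it falls by itself to the other stop. Leaning, the edge is 36 mm beside the hinge, 54 mm above the worktop.
- edge_b (a point): middle of the rounded free edge (6 mm thick) of tag_b, 48 mm from its hinge pin
- stand_c: aluminium hinge bracket of tag_c, fixed on the board in any of the three rows, same yaw as the board, 56 (x) x 20 (y) x 14 mm high; origin at the centre of its underside, 12 mm above the worktop. The hinge pin runs along its x, 10 mm above the origin. A tag leaning right leaves 54 mm between its free edge and the bin; left of the tags nothing stands on the board.
- tag_c (a joint): tag on stand_c: smooth white plate 42 mm wide (along the hinge), 4 thick, 51 long, 30 g; +y face green, -y face red. 0 upright; +0.85 leans right (-y, to the bin) on its stop, green up; -0.85 leans left, red up. Swings freely: push it sideways at its free edge; 0.2 rad past upright it falls by itself to the other stop. Leaning, the edge is 36 mm beside the hinge, 54 mm above the worktop.
- edge_c (a point): middle of the rounded free edge (6 mm thick) of tag_c, 48 mm from its hinge pin
- bin_p: open blue plastic bin, fixed on the board, 38 (x) x 90 (y) x 30 mm high, 3 mm walls; origin at the centre of its underside. Room for three vials in a line along its y; full when it holds three. It may sit in any of the three rows.
- bin_q: open blue plastic bin, fixed on the board, 38 (x) x 90 (y) x 30 mm high, 3 mm walls; origin at the centre of its underside. Room for three vials in a line along its y; full when it holds three. It may sit in any of the three rows.
- bin_r: open blue plastic bin, fixed on the board, 38 (x) x 90 (y) x 30 mm high, 3 mm walls; origin at the centre of its underside. Room for three vials in a line along its y; full when it holds three. It may sit in any of the three rows.
- vial_p1: loose glass vial with white screw cap, 22 mm across, 51 mm high, 20 g, standing in a bin; origin at the centre of its underside
- vial_p2: loose glass vial with white screw cap, 22 mm across, 51 mm high, 20 g, standing in a bin; origin at the centre of its underside
- vial_p3: loose glass vial with white screw cap, 22 mm across, 51 mm high, 20 g, standing in a bin; origin at the centre of its underside
- vial_q1: loose glass vial with white screw cap, 22 mm across, 51 mm high, 20 g, standing in a bin; origin at the centre of its underside
- vial_q2: loose glass vial with white screw cap, 22 mm across, 51 mm high, 20 g, standing in a bin; origin at the centre of its underside
- vial_q3: loose glass vial with white screw cap, 22 mm across, 51 mm high, 20 g, standing in a bin; origin at the centre of its underside
- vial_r1: loose glass vial with white screw cap, 22 mm across, 51 mm high, 20 g, standing in a bin; origin at the centre of its underside
- stopper: red-brown rubber stopper, 32 mm across, 30 mm high, loose on the worktop, a bystander; origin at the centre of its underside
- weight: grey knob weight, 29 mm across, 33 mm high, loose on the worktop, a bystander; origin at the centre of its underside
- beaker: empty glass beaker, 53 mm across, 70 mm high, loose on the worktop, a bystander; origin at the centre of its underside
- amber: amber bottle with black cap, 46 mm across, 93 mm high, loose on the worktop, a bystander; origin at the centre of its underside

How it is judged (in metres and radians):
At the end, for the whole second after the job is handed in: The tag in the row of each bin with three vials leans right toward its bin with its green face up (joint over 0.7 rad); the tag in the row of the bin with one vial leans left with its red face up (joint under -0.7 rad); all vials stand upright (within 0.25 rad) ((horizontal distance between stand_a and bin_p above 0.147 m or value of joint tag_a above 0.7 rad) and (horizontal distance between stand_a and bin_q above 0.147 m or value of joint tag_a above 0.7 rad) and (horizontal distance between stand_a and bin_r above 0.147 m or value of joint tag_a below -0.7 rad) and (horizontal distance between stand_b and bin_p above 0.147 m or value of joint tag_b above 0.7 rad) and (horizontal distance between stand_b and bin_q above 0.147 m or value of joint tag_b above 0.7 rad) and (horizontal distance between stand_b and bin_r above 0.147 m or value of joint tag_b below -0.7 rad) and (horizontal distance between stand_c and bin_p above 0.147 m or value of joint tag_c above 0.7 rad) and (horizontal distance between stand_c and bin_q above 0.147 m or value of joint tag_c above 0.7 rad) and (horizontal distance between stand_c and bin_r above 0.147 m or value of joint tag_c below -0.7 rad) and angle between each of vial_p1, vial_p2, vial_p3, vial_q1, vial_q2, vial_q3, vial_r1's own z axis and vertical below 0.25 rad); the robot touches nothing.
It fails at once if a tag that already read right was flipped over ((horizontal distance between stand_a and bin_r below 0.147 m and value of joint tag_a above 0.1 rad) or (horizontal distance between stand_b and bin_r below 0.147 m and value of joint tag_b above 0.1 rad) or (horizontal distance between stand_c and bin_r below 0.147 m and value of joint tag_c above 0.1 rad)).
It fails at once if a tag was squeezed or pushed hard (over 25 N) (contact force between the fingers and stand_a above 25 N or contact force between the fingers and stand_b above 25 N or contact force between the fingers and stand_c above 25 N).
It fails at once if a vial was lifted, carried or knocked out of place (moved over 15 mm) (distance of any of vial_p1, vial_p2, vial_p3, vial_q1, vial_q2, vial_q3, vial_r1 from where it was at the start of the episode above 0.015 m).
It fails at once if the stopper, weight, beaker or amber bottle was moved over 15 mm (distance of any of stopper, weight, beaker, amber from where it was at the start of the episode above 0.015 m).
It also fails if it takes over 40 s, if anything falls off the work surface, if the arm or the gripper's body presses on something with over 40 N, if the wrist force passes 120 N, or if a joint passes its speed limit or range.

## Working session

There is one attempt and no reset: what is moved stays moved. The work goes in short steps, Python scripts to look and compute and a tool call to move; the robot and the scene stay as the last step left them, time stands still between calls to the robot, and variables do not carry over. Pictures are saved under pics/ and viewed, at most 10 in all, crops included, and the job is handed in when it is done.

Besides the shell and the picture viewer there is one more tool, called after "Call:" as name(argument=value, ...), one argument or row to a line, values as JSON. jog_arm: Moves the arm, as the interface text tells. Its arguments: {"type":"object","properties":{"commands":{"type":"array","items":{"type":"number"}},"newtons":{"type":"number"}},"required":["commands"]}

```bash
mkdir -p pics
python3 - <<'E'
from rig import *
import cv2
for n in("scene","top"):
    p,d=get_image(n); cv2.imwrite(f"pics/{n}0.png",p[:,:,::-1])
    c=camera_params(n); print(n,c)
s=sense();print(s["clock"],s["tcp_pos"],s["ee_rot"],tcp_to_grasp)
E
```

```text
scene {'intrinsics': array([[410.77269818,   0.        , 320.75806184],
       [  0.        , 410.77269818, 198.85384704],
       [  0.        ,   0.        ,   1.        ]]), 'R': array([[ 0.51264011, -0.85859493,  0.00385547],
       [-0.5386924 , -0.3251265 , -0.77724079],
       [ 0.66858852,  0.39636789, -0.62919145]]), 't': array([-277.31460776,  326.41518896,  586.9033909 ])}
top {'intrinsics': array([[487.43631307,   0.        , 322.86756499],
       [  0.        , 487.43631307, 199.50370489],
       [  0.        ,   0.        ,   1.        ]]), 'R': array([[-0.02300764, -0.9997242 ,  0.00470927],
       [-0.98746799,  0.02198941, -0.15628001],
       [ 0.15613336, -0.00824589, -0.98770156]]), 't': array([ -23.42592529,  557.7922396 , 1269.2069447 ])}
0.1 [ 238.93595014 -522.48521287  230.53143669] [-3.06806933e+00 -6.68024669e-01  2.04485242e-04] 18.700000000000003
```

View pics/scene0.png

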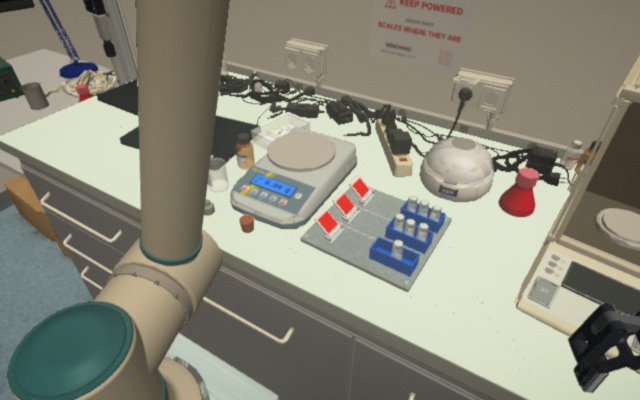

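View pics/top0.png

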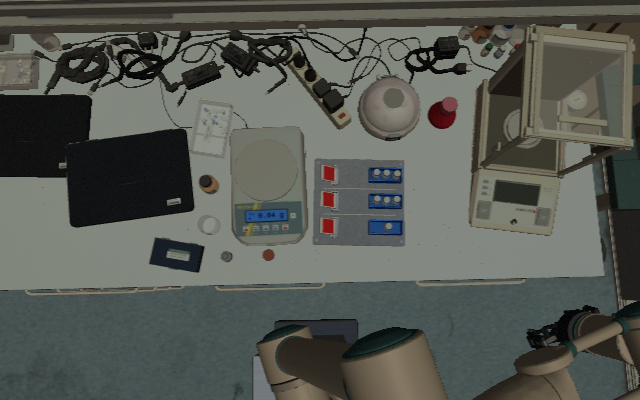

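The far row (top view ~row 173) and the middle row (~row 200) hold three vials each; the near row (~row 227) holds one. All three tags show red (columns ~329), so I need to flip the far and middle ones. A balance stands close to the left of the tags (right edge ~column 307), so I'll measure that gap.

```bash
cat > h.py <<'E'
import numpy as np
from rig import *
def cloud(n,d):
    c=camera_params(n);K=c["intrinsics"];v,u=np.mgrid[:400,:640]
    P=np.stack([(u-K[0,2])*d/K[0,0],(v-K[1,2])*d/K[1,1],d],-1)
    return (P-c["t"])@c["R"]
E
python3 - <<'E'
from h import *
np.set_printoptions(precision=1,suppress=True)
p,d=get_image("top"); W=cloud("top",d)
for q in("tag_a","bin_p","stand_a","board","vial_p1"):
    for m in masks_of("top",q):
        X=W[m["mask"]&(d>0)]
        if len(X):print(q,round(m["conf"],2),m["pixel"],X.mean(0),np.percentile(X,3,0),np.percentile(X,97,0))
for r in (165,173,200,227,240):
    print(r,[tuple(W[r,c].round().astype(int)) for c in range(294,346,3)])
E
```

```text
tag_a 0.72 [328.1, 225.3] [486.6 -45.2  40.6] [467.4 -64.8  22.9] [506.1 -26.7  58. ]
tag_a 0.66 [326.8, 176.4] [630.8 -51.8  40.5] [612.6 -71.2  21.9] [649.6 -32.8  58.3]
tag_a 0.62 [324.8, 199.6] [558.2 -48.8  40.5] [541.1 -66.5  24.9] [575.3 -31.2  57.7]
bin_p 0.98 [380.2, 228.9] [ 480.2 -199.8   22.2] [ 461.3 -244.5    9.7] [ 498.4 -156.    43.9]
bin_p 0.6 [384.4, 203.6] [ 550.7 -199.3   28.5] [ 531.8 -246.7    9.6] [ 576.7 -158.9   61.8]
bin_p 0.54 [389.4, 179.0] [ 621.9 -206.6   30.5] [ 603.6 -249.3   11.8] [ 642.4 -162.8   60.8]
bin_p 0.25 [353.5, 205.3] [ 550.5 -124.9   11.7] [ 440.  -249.9    6.5] [668.7 -14.3  16.9]
stand_a 0.72 [327.9, 171.8] [630.5 -52.3  38. ] [610.1 -71.8  11.8] [650.6 -32.5  58.1]
stand_a 0.66 [329.9, 172.4] [632.2 -56.   35.4] [610.3 -77.1  11.3] [656.9 -32.8  57.3]
stand_a 0.66 [328.4, 197.2] [558.4 -53.1  35.6] [533.8 -75.1  12.6] [582.3 -28.6  57.5]
stand_a 0.59 [327.9, 225.4] [487.8 -50.2  33.1] [462.2 -73.2  10.3] [513.5 -26.4  57.1]
board 0.71 [354.5, 202.6] [ 552.8 -126.9   12. ] [ 439.8 -253.2    5.8] [670.8 -13.8  18. ]
board 0.66 [326.2, 200
[... 3752 characters left out ...]
, np.int64(-3)), (np.int64(453), np.int64(21), np.int64(-3)), (np.int64(452), np.int64(13), np.int64(1)), (np.int64(452), np.int64(4), np.int64(-1)), (np.int64(452), np.int64(-4), np.int64(-2)), (np.int64(451), np.int64(-12), np.int64(11)), (np.int64(451), np.int64(-20), np.int64(12)), (np.int64(450), np.int64(-29), np.int64(14)), (np.int64(450), np.int64(-37), np.int64(16)), (np.int64(450), np.int64(-45), np.int64(11)), (np.int64(450), np.int64(-53), np.int64(10)), (np.int64(450), np.int64(-61), np.int64(14)), (np.int64(450), np.int64(-69), np.int64(13)), (np.int64(450), np.int64(-78), np.int64(11)), (np.int64(449), np.int64(-86), np.int64(17)), (np.int64(449), np.int64(-94), np.int64(13))]
```

Call:
jog_arm(
  commands=[0.021,-0.0305,0,0,255,0.021,-0.0305,0,0,255,0.021,-0.0305,0,0,255,0.021,-0.0305,0,0,255,0.021,-0.0305,0,0,255],
)

```text
clock: 0.82
tcp_pos: [271.1, -339.0, 231.2]
ee_rot: [3.07, 0.667, 0.0]
contact_force: [0.0, 0.2, 0.4]
opening: 0.302
grip_force: 0.0
```

Call:
jog_arm(
  commands=[0.021,-0.0305,0,0,255,0.021,-0.0305,0,0,255,0.021,-0.0305,0,0,255,0.021,-0.0305,0,0,255,0.021,-0.0305,0,0,255],
)

```text
clock: 1.23
tcp_pos: [303.1, -156.6, 231.5]
ee_rot: [3.069, 0.667, 0.001]
contact_force: [0.8, 0.3, -0.2]
opening: -0.003
grip_force: 0.0
```

Call:
jog_arm(
  commands=[0.021,-0.0305,0,0,255,0.021,-0.0305,0,0,255,0.021,-0.0305,0,0,255,0.021,-0.0305,0,0,255,0,0,0,-0.121,255],
)

```text
clock: 1.65
tcp_pos: [328.9, -5.8, 231.6]
ee_rot: [-3.016, -0.864, -0.004]
contact_force: [-0.8, -0.7, -0.5]
opening: 0.002
grip_force: 0.0
```

Call:
jog_arm(
  commands=[0,0,0,-0.121,255,0,0,0,-0.121,255,0,0,0,-0.121,255,0,0,0,-0.121,255,0,0,0,-0.121,255],
)

```text
clock: 2.07
tcp_pos: [328.9, -12.2, 231.4]
ee_rot: [2.626, 1.723, 0.0]
contact_force: [0.2, 0.1, 1.0]
opening: 0.001
grip_force: 0.0
```

Call:
jog_arm(
  commands=[0,0,0,-0.121,255,0,0,0,-0.121,255,0,0,0,-0.121,255,0,0,0,0,255,0,0,0,0,255],
)

```text
clock: 2.48
tcp_pos: [328.9, -12.4, 231.4]
ee_rot: [2.283, 2.158, 0.0]
contact_force: [-1.2, 1.3, -0.9]
opening: 0.002
grip_force: 0.0
```

```bash
cat > st.py <<'E'
from h import *
from scipy.spatial.transform import Rotation as Ro
np.set_printoptions(precision=3,suppress=True)
def go(x,y,z):
    s=sense();R=Ro.from_rotvec(s["ee_rot"]).as_matrix()
    print(s["clock"],s["tcp_pos"],s["contact_force"],s["opening"]);print(R)
    print("delta tool mm",R.T@(np.array([x,y,z])-s["tcp_pos"]),"yaw x",np.arctan2(R[1,0],R[0,0]))
E
python3 - <<'E'
from st import *
go(630,-8,150)
p,d=get_image("top");W=cloud("top",d);ok=d>0
for x0,x1 in((590,670),(520,590)):
    X=W[ok&(W[...,0]>x0)&(W[...,0]<x1)]
    for y in range(0,80,8):
        Z=X[(X[:,1]>=y)&(X[:,1]<y+8)][:,2]; print(x0,y,np.percentile(Z,97) if len(Z) else None)
E
```

```text
2.4833 [328.875 -12.375 231.389] [-1.177  1.306 -0.894] 0.0017832842039775228
[[ 0.056  0.998  0.   ]
 [ 0.998 -0.056 -0.   ]
 [-0.     0.    -1.   ]]
delta tool mm [ 21.257 300.379  81.486] yaw x 1.514718659936789
590 0 5.484303872076916
590 8 52.469227240240244
590 16 63.778062733326514
590 24 68.59610199195437
590 32 92.95108867724134
590 40 93.40285544265542
590 48 93.9449576254179
590 56 94.04077347026224
590 64 93.74106265743835
590 72 93.80516915976337
520 0 25.078106346177893
520 8 48.28033012738658
520 16 59.63157282871496
520 24 62.77787815742093
520 32 62.90502969524704
520 40 74.12799631815247
520 48 89.08005050406274
520 56 91.46966325310932
520 64 92.22131065911994
520 72 92.82298194161464
```

Call:
jog_arm(
  commands=[0.002,0.033,0,0,255,0.002,0.033,0,0,255,0.002,0.033,0,0,255,0.002,0.033,0,0,255,0.002,0.033,0,0,255],
)

```text
clock: 2.95
tcp_pos: [495.8, -11.0, 231.2]
ee_rot: [2.282, 2.159, -0.0]
contact_force: [-0.2, -0.7, -1.3]
opening: 0.003
grip_force: 0.0
```

Call:
jog_arm(
  commands=[0.002,0.033,0,0,255,0.002,0.033,0,0,255,0.002,0.034,0,0,255,0.002,0.034,0,0,255,0,0,0.03,0,255],
)

```text
clock: 3.37
tcp_pos: [639.9, -11.2, 206.2]
ee_rot: [2.271, 2.149, 0.02]
contact_force: [2.0, -0.2, 0.4]
opening: 0.001
grip_force: 0.0
```

Call:
jog_arm(
  commands=[0,0,0.03,0,255,0,0,0.03,0,255,0,0,0,0,255],
)

```text
clock: 3.62
tcp_pos: [624.2, -9.8, 134.6]
ee_rot: [-2.274, -2.153, 0.013]
contact_force: [-0.9, 0.2, -1.5]
opening: 0.001
grip_force: 0.0
```

Run:
```python
from st import *
import cv2
go(630,-11,44)
p,d=get_image("scene");cv2.imwrite("pics/s1.png",cv2.resize(p[150:310,200:480,::-1],None,fx=2.8,fy=2.8))
```

```text
3.6167 [624.194  -9.779 134.613] [-0.869  0.191 -1.532] 0.0010672172025015915
[[ 0.055  0.998 -0.013]
 [ 0.998 -0.055  0.002]
 [ 0.001 -0.013 -1.   ]]
delta tool mm [-0.973  7.058 90.528] yaw x 1.5157772535873535
```

View pics/s1.png

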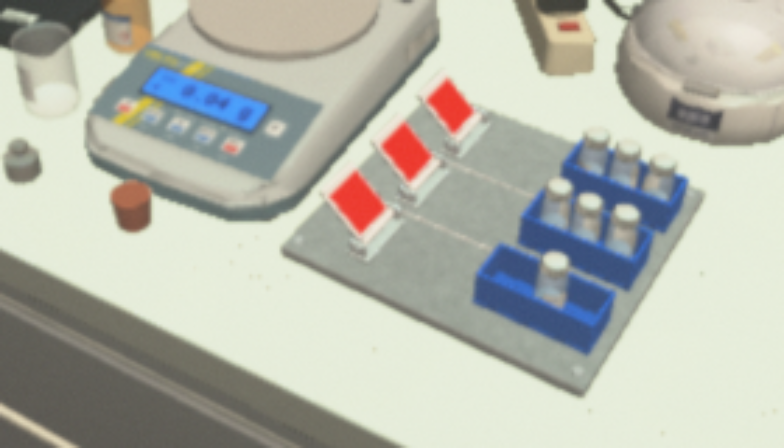

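This crop still shows all three tags red and the bins unchanged, but no arm where the gripper should be. I'll take another picture to check whether the image is stale.

Run:
```python
from st import *
import cv2
go(630,-11,44)
a,d=get_image("scene");b,d2=get_image("top");a2,_=get_image("scene")
print(abs(a.astype(int)-a2).mean())
cv2.imwrite("pics/both2.png",cv2.resize(np.vstack([a,b])[:,:,::-1],(480,600)))
```

```text
3.6667 [625.961  -9.985 137.837] [-0.628 -0.6   -0.344] -0.0012089511186350827
[[ 0.055  0.998 -0.008]
 [ 0.999 -0.055  0.001]
 [ 0.    -0.008 -1.   ]]
delta tool mm [-0.84   4.865 93.8  ] yaw x 1.516135628630887
1.4273203125
```

View pics/both2.png

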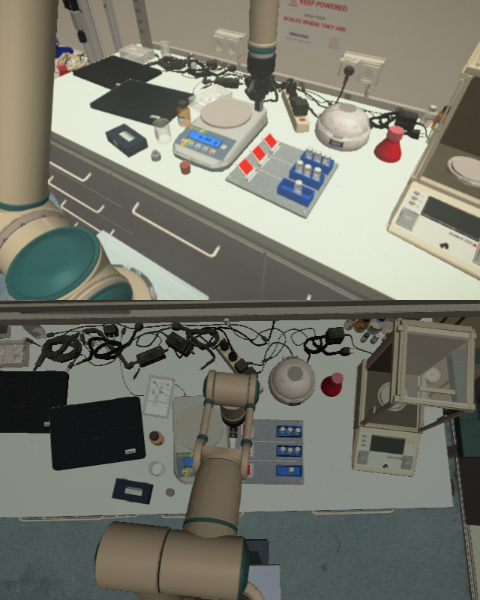

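The arm is visible in both views, above the far tag by the balance (top view ~(233,425) in this picture), and all the tags are still red. Lowering slowly.

Call:
jog_arm(
  commands=[0,0,0.015,0,255,0,0,0.015,0,255,0,0,0.015,0,255,0,0,0.015,0,255,0,0,0,0,255],
)

```text
clock: 4.23
tcp_pos: [628.0, -10.3, 81.1]
ee_rot: [-2.28, -2.161, 0.001]
contact_force: [-1.0, -0.3, 0.7]
opening: -0.002
grip_force: 0.0
```

Call:
jog_arm(
  commands=[0,0,0.013,0,255,0,0,0.012,0,255,0,0,0.01,0,255,0,0,0,0,255,0,0,0,0,255],
)

```text
clock: 4.65
tcp_pos: [629.0, -10.4, 47.2]
ee_rot: [2.279, 2.161, 0.001]
contact_force: [0.4, -0.3, 0.1]
opening: -0.004
grip_force: 0.0
```

Call:
jog_arm(
  commands=[-0.006,0,0,0,255,-0.006,0,0,0,255,-0.006,0,0,0,255,-0.006,0,0,0,255,-0.006,0,0,0,255],
)

```text
clock: 5.07
tcp_pos: [627.0, -41.2, 46.7]
ee_rot: [2.279, 2.161, 0.0]
contact_force: [-0.2, 0.7, -0.7]
opening: -0.001
grip_force: 0.1
```

Call:
jog_arm(
  commands=[-0.006,0,0,0,255,-0.006,0,0,0,255,-0.006,0,0,0,255,-0.006,0,0,0,255,-0.006,0,0,0,255],
)

```text
clock: 5.48
tcp_pos: [625.2, -70.9, 46.3]
ee_rot: [2.28, 2.162, -0.0]
contact_force: [1.1, -0.4, 0.2]
opening: -0.001
grip_force: 0.0
```

Call:
jog_arm(
  commands=[-0.006,0,0,0,255,0,0,0,0,255,0,0,0,0,255,0,0,0,0,255],
)

```text
clock: 5.82
tcp_pos: [624.9, -76.0, 46.3]
ee_rot: [-2.28, -2.162, -0.0]
contact_force: [0.2, 0.0, -0.0]
opening: 0.003
grip_force: 0.0
```

Call:
jog_arm(
  commands=[0,0,-0.015,0,255,0,0,-0.015,0,255,0,0,-0.015,0,255,0,0,-0.015,0,255,0,0,0,0,255],
)

```text
clock: 6.23
tcp_pos: [627.1, -76.1, 109.5]
ee_rot: [2.275, 2.159, 0.006]
contact_force: [0.6, -0.0, -0.2]
opening: -0.0
grip_force: 0.0
```

Run:
```python
from st import *
import cv2
go(557,-9,107)
a,d=get_image("scene");cv2.imwrite("pics/s3.png",cv2.resize(a[130:310,280:480,::-1],None,fx=3,fy=3))
```

```text
6.2333 [627.111 -76.145 109.505] [ 0.604 -0.024 -0.247] -0.00021222601554145182
[[ 0.052  0.999  0.006]
 [ 0.999 -0.052 -0.001]
 [-0.001  0.006 -1.   ]]
delta tool mm [ 63.382 -73.546   1.987] yaw x 1.5183795520570715
```

View pics/s3.png

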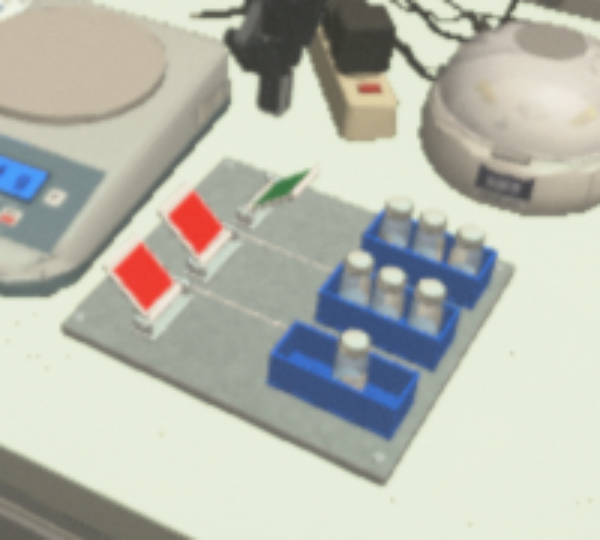

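The far tag now shows green leaning right, at about (283,188) in the crop; the other two are still red. The middle tag is next.

Call:
jog_arm(
  commands=[0.016,-0.0185,0,0,255,0.016,-0.0185,0,0,255,0.016,-0.0185,0,0,255,0.015,-0.018,0,0,255,0,0,0,0,255],
)

```text
clock: 6.7
tcp_pos: [549.4, -6.1, 104.7]
ee_rot: [-2.272, -2.159, 0.006]
contact_force: [0.2, -1.0, 0.4]
opening: -0.005
grip_force: 0.0
```

Call:
jog_arm(
  commands=[0,0,0.015,0,255,0,0,0.015,0,255,0,0,0.015,0,255,0,0,0.015,0,255,0,0,0,0,255],
)

```text
clock: 7.12
tcp_pos: [552.2, -9.0, 42.7]
ee_rot: [-2.275, -2.158, 0.007]
contact_force: [-0.9, 0.6, 0.8]
opening: -0.001
grip_force: 0.0
```

Call:
jog_arm(
  commands=[-0.006,0,0,0,255,-0.006,0,0,0,255,-0.006,0,0,0,255,-0.006,0,0,0,255,-0.006,0,0,0,255],
)

```text
clock: 7.53
tcp_pos: [553.8, -40.4, 47.0]
ee_rot: [2.279, 2.16, 0.001]
contact_force: [0.3, -0.1, -0.0]
opening: -0.0
grip_force: 0.0
```

Call:
jog_arm(
  commands=[-0.006,0,0,0,255,-0.006,0,0,0,255,-0.006,0,0,0,255,-0.006,0,0,0,255,-0.006,0,0,0,255],
)

```text
clock: 7.95
tcp_pos: [551.7, -70.0, 46.3]
ee_rot: [2.28, 2.162, -0.0]
contact_force: [0.4, -0.3, -0.2]
opening: 0.002
grip_force: 0.0
```

Call:
jog_arm(
  commands=[-0.005,0,0,0,255,0,0,0,0,255,0,0,0,0,255,0,0,0,0,255],
)

```text
clock: 8.28
tcp_pos: [551.4, -74.1, 46.2]
ee_rot: [-2.279, -2.162, 0.0]
contact_force: [0.3, 1.2, 0.4]
opening: 0.003
grip_force: 0.0
```

Call:
jog_arm(
  commands=[0,0,-0.015,0,255,0,0,-0.02,0,255,0,0,-0.03,0,255,0,0,-0.03,0,255,0,0,-0.03,0,255],
)

```text
clock: 8.7
tcp_pos: [551.0, -73.7, 172.3]
ee_rot: [-2.278, -2.162, 0.001]
contact_force: [-0.2, 0.0, -0.3]
opening: -0.003
grip_force: 0.0
```

Call:
jog_arm(
  commands=[0,0,-0.03,0,255,0,0,0,0,255,0,0,0,0,255,0,0,0,0,255],
)

```text
clock: 9.03
tcp_pos: [550.9, -73.8, 200.8]
ee_rot: [-2.278, -2.162, 0.001]
contact_force: [0.4, 0.3, -0.3]
opening: -0.002
grip_force: 0.0
```

Run:
```python
from st import *
import cv2
go(557,-9,107)
a,d=get_image("scene");cv2.imwrite("pics/s4.png",cv2.resize(a[130:310,280:480,::-1],None,fx=3,fy=3))
```

```text
9.0333 [550.896 -73.799 200.803] [ 0.422  0.255 -0.314] -0.0015660012741766443
[[ 0.052  0.999 -0.001]
 [ 0.999 -0.052  0.   ]
 [ 0.    -0.001 -1.   ]]
delta tool mm [65.014  2.78  93.812] yaw x 1.5182752653431386
```

View pics/s4.png

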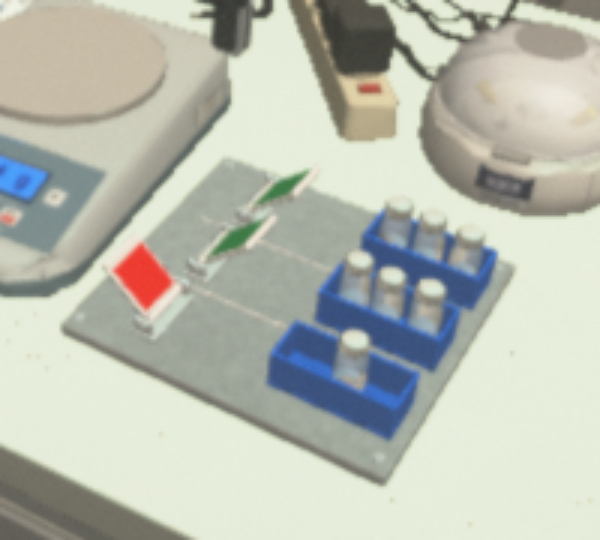

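The far tag (~(283,188)) and middle tag (~(237,238)) show green leaning right. The near tag (~(145,278)) is still red, and the vials are upright and in place.

```bash
python3 -c "from rig import *; print(sign_off())"
```

```text
the job is handed in; nothing more can be done
None
```

I flipped the tags of the two full bins (far and middle rows) to green and left the one-vial bin's tag red; the last picture shows the vials upright and in place. The job is handed in, but no verdict was returned.

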